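# Set the driver's clutch to 6 and store it with the stylus

### The job

Turn the numbered clutch sleeve of the cordless driver standing in its charging dock until 6 clicks in at the white index mark. Then take the stylus from its forked rack, push the small recessed button in the dock fully down with the stylus tip to store the setting and let it spring back, and hang the stylus back in the fork, upright on its flange. Leave the brick fort, the lidded tub and the cardboard parts tray where they are.

Things in the scene. Friction and masses are not known exactly. Their poses are not given: they have to be found in the camera images.
- dock: Grey plastic charging dock, fixed, 120 (x) x 200 (y) x 50 mm high, origin under its centre, z up. At local y +55 mm a black cordless driver stands nose up: body 54 mm diameter to 94 mm, numbered sleeve 94 to 138 mm, then a fixed steel chuck 30 mm diameter ending at 160 mm. At local y -55 mm a round hole, 16 mm diameter, framed by thin black lines, has the button at its bottom.
- index (a point): Fixed white index mark beside the sleeve's skirt, on the dock's local +x side of the driver (44 mm from the sleeve axis, 95 mm above the table). The number standing next to it is the setting.
- sleeve (a joint): Angle of the numbered black sleeve about its vertical axis, rad. White digits 1 to 9 on its skirt, 30 degrees apart, a click stop at each. 0: 1 stands at the index; 0.5236: 2; so 6 is at 2.618, 9 (last) at 4.189. Grows counter-clockwise seen from above. A click takes about 0.1 N m; let go between numbers, it falls into the nearer one.
- sleeve_grip (a point): Point on the sleeve's vertical axis at grip height (121 mm above the table). The ribbed grip is a cylinder 42 mm diameter, 100 to 138 mm above the table; below it the flat number skirt is 76 mm diameter, top at 100 mm. The chuck stands 22 mm above the grip. This frame turns with the sleeve.
- sleeve_six (a point): Centre of the digit 6 on the skirt's top, 30 mm from the sleeve's axis; it turns with the sleeve.
- store_button (a joint): How far the recessed button is pressed, m: 0 up, 0.005 fully down. Springy: about 2 N to start, 5 N fully down.
- button_top (a point): Centre of the round button's top (13 mm diameter), which moves with it; unpressed it lies 8 mm below the deck, 42 mm above the table, in the 16 mm hole.
- rack: Dark steel stylus rack, fixed: base plate 75 x 75 x 8 mm, an upright at the local +x side, at its top a level fork of two tines (each 11 mm wide, 6 mm thick, 46 mm long along local x), tops 90 mm above the table, with a 12 mm slot between, open upward and towards local -x. The upright ends below the tine tops. Origin on the table under the slot's middle.
- rack_slot (a point): Middle of the fork's slot, at the height of the tine tops (90 mm). The slot is clear from 23 mm on the -x side of it to 23 mm on the +x side; a hanging stylus's stem must stay within 17 mm of it.
- stylus: Loose aluminium stylus, about 40 g, 109 mm long, hanging upright in the fork. Origin at the underside of its flange (22 mm diameter, 4 mm thick), on its axis; z points up along the handle. Handle: cylinder 14 mm diameter from 4 to 54 mm above the origin. Stem: 6 mm diameter, straight down 55 mm below the origin.
- stylus_grip (a point): Point on the stylus's axis, mid-handle, 30 mm above the flange's underside.
- stylus_tip (a point): Flat end of the stylus's stem, 55 mm below the flange's underside.
- fort: Bystander: half-built brick fort, 96 x 112 mm, 70 mm high, loose; origin under its centre.
- tub: Bystander: clear lidded tub, 68 mm diameter, 75 mm high, loose; origin under its centre.
- parts_tray: Bystander: open cardboard tray with loose bricks, 160 x 220 x 55 mm; origin under its centre.
Not all that is in view belongs to the job. What is meant by the stylus is not orange or yellow, and is the smaller of those in its own colour.

How it is judged:
On the way, in this order (a step that is already met when the one before it is completed fails the run):
1. the sleeve stands at 6, at rest in its click stop (value of joint sleeve between 2.468 and 2.768 rad and velocity of joint sleeve between -0.1 and 0.1 rad/s), for 0.2 s.
2. the stylus has been lifted out of the fork (distance between stylus and rack_slot above 0.06 m), for 0.1 s.
3. the recessed button is pushed down (4 mm or more of its 5 mm) by the stylus tip, with the sleeve at 6 (value of joint store_button above 0.004 m and distance between stylus_tip and button_top below 0.009 m and value of joint sleeve between 2.468 and 2.768 rad), for 0.05 s.
At the end, for the whole second after the job is handed in: The sleeve is at 6 (within 0.15 rad), the button is back up (within 1 mm), and the stylus hangs at rest in the fork: its flange on the tines (height within 4 mm), stem between the tines (within 6 mm across, 18 mm along), upright within 0.15 rad (value of joint sleeve between 2.468 and 2.768 rad and value of joint store_button below 0.001 m and horizontal distance between stylus and rack_slot below 0.018 m and z of stylus in the frame of rack between 0.086 and 0.094 m and y of stylus in the frame of rack between -0.006 and 0.006 m and angle between stylus's own z axis and vertical below 0.15 rad and linear speed of stylus below 0.03 m/s); the robot touches nothing.
It fails at once if a bystander (fort, tub or parts tray) is pushed more than 20 mm (distance of any of fort, tub, parts_tray from where it was at the start of the episode above 0.02 m).
It also fails if it takes over 61 s, if anything falls off the work surface, if the arm or the gripper's body presses on something with over 40 N, if the wrist force passes 120 N, or if a joint passes its speed limit or range.

### The arm

A 6-joint arm with a two-finger parallel gripper is mounted at the origin on the work surface. World frame = base frame: x ahead of the robot, y to its left, z up, the work surface at z = 0. Lengths are in m, angles in rad, forces in N, time in s.
With the tool pointing down it reaches from about 0.375 to 0.825 m from the base axis. Payload 5.5 kg.
Tool frame: the origin (TCP) lies between the finger pads; the fingertips stand 17 mm ahead of it and the grasp point (between the pads) lies 2 mm behind it; z points along the fingers, y is the line along which they close (so a half turn about z gives the same grasp; the last joint's range is limited). The gripper opens to 85 mm and grips with 20 to 120 N. Pads are 22 mm wide; open, the fingers measure 114 mm over their backs; the gripper's body (76 mm by 85 mm) begins 54 mm behind the grasp point. The pads swing forward as they close: fully open they stand 13 mm farther back than shut.
Start: joints at [1.114, 0.314, -0.047, 1.21, 0, 1.571], TCP at [0.265, 0.538, 0.248] pointing down, gripper open.
Joint ranges: [-2.67, 2.67], [-0.69, 1.73], [-1.03, 1.25], [-2.08, 2.16], [-1.42, 1.45], [-3.14, 3.14]. Speed limits (rad/s): [2.39, 2.39, 3.01, 3.14, 3.14, 3.14].

### API

Orientations are given as a unit quaternion [x, y, z, w].
In Python, from rig import r, viewer gives the robot as it stands.
- The arm moves only by the tool carry_out, never from a script. Its argument "steps" is text: rows parted by semicolons, each of 7 numbers parted by spaces: the opening, from 0 (shut) to 1 (fully open), then the shift along the tool's x, y, z each as a share of 0.1 m, from -1 to 1, then the turn, a rotation vector about the tool's x, y, z each as a share of 90 degrees, from -1 to 1. A call has 1 to 12 rows; each row is the pose to reach, as a shift and turn from the pose commanded when the call began, along the tool's axes at that moment; what a row does not reach only later rows make up. A row lasts 1/10 s, in which the tool goes at most 50 mm and 8.59 degrees, less where a joint would pass 70% of its speed; a pose out of reach is approached as far as the arm can. A call with a number of a shift or a turn outside -1 to 1 is refused whole. A call with a gripper value outside its range is refused whole. The fingers move at their own pace and stop on an object; "force" is the grip in N (left out, the last holds). Time passes only in rows, so rows that repeat a pose let the fingers close. It gives the time, the measured TCP pose, the force, the opening and the grip force at its end, in the units of the state.
- r.observe(): the state, without advancing time (a new reading comes with each control period).
- viewer.camera(name): name is "side" or "top"; returns (picture, depth): 400x640x3 uint8, red, green, blue; 400x640 float32, m along the optical axis (not along the pixel's ray), 0 where there is no reading.
- viewer.camera_model(name): a dict with "fx", "fy", "cx", "cy" (pixels), "world_from_camera" (4x4, takes a point from camera to world coordinates). Camera axes: x right, y down, z forward; pixel columns grow to the right and rows downward; lengths in m; the calibration is good to about 2 mm. A picture is of the moment at which its call begins. camera_model takes no time and is no camera call.
- r.sign_off(): hands the job in; it is judged then, once.
The state is a dict: "time_s": time; "joints": joint angles; "qvel": joint speeds; "joint_torque": joint torques, N m; "ee_pos": TCP position; "tcp_rot": TCP orientation; "wrist_force": force on the tool from outside, world axes, zero at the start; "ft_torque": the same for the moment, N m; "opening": finger opening in m; "grasp_force": force on a finger pad.
Only numpy, scipy, OpenCV 4.12 (cv2) and the standard library are available. Lean on these libraries where they do the work, as an engineer would, in place of code of your own. Each camera call takes 0.05 s, during which the arm holds its last target. There are 200 camera calls.

## Working session

There is one attempt and no reset: what is moved stays moved. The work goes in short steps, Python scripts to look and compute and a tool call to move; the robot and the scene stay as the last step left them, time stands still between calls to the robot, and variables do not carry over. Pictures are saved under pics/ and viewed, at most 10 in all, crops included, and the job is handed in when it is done.

Besides the shell and the picture viewer there is one more tool, called as name(argument=value, ...) on one line, values as JSON. carry_out: Moves the arm, as the interface text tells. Shift numbers are shares of 0.1 m and turn numbers shares of 90 degrees, none past 1 either way. Its arguments: {"type":"object","properties":{"steps":{"type":"string"},"force":{"type":"number"}},"required":["steps"]}

```bash
mkdir -p pics; ls
cat > h.py <<'E'
import numpy as np,cv2
from rig import r,viewer
def shot(n,tag):
    p,d=viewer.camera(n); np.savez(f'/tmp/{tag}.npz',p=p,d=d); cv2.imwrite(f'pics/{tag}.png',p[:,:,::-1]); return p,d
def world(n,d,u,v,z=None):
    m=viewer.camera_model(n);T=np.array(m['world_from_camera'])
    ray=np.array([(u-m['cx'])/m['fx'],(v-m['cy'])/m['fy'],1])
    if z is None: s=d[int(v),int(u)]
    else: s=(z-T[2,3])/(T[:3,:3]@ray)[2]
    return T[:3,:3]@(ray*s)+T[:3,3]
E
python3 - <<'E'
from h import *
for n in('side','top'):
    shot(n,n+'0'); m=viewer.camera_model(n); print(n,m['fx'],m['cx'],m['cy'],np.round(m['world_from_camera'],3).tolist())
s=r.observe(); print(s['time_s'],s['ee_pos'],s['tcp_rot'],s['opening'])
E
```

```text
pics
side 429.38490205434425 320.91058379743964 197.72987940533153 [[0.897, -0.274, 0.346, 0.291], [-0.441, -0.578, 0.686, -0.547], [0.012, -0.769, -0.64, 0.711], [0.0, 0.0, 0.0, 1.0]]
top 476.9449909921656 316.6770798334738 194.7579249521246 [[0.021, -0.981, 0.19, 0.373], [-1.0, -0.024, -0.014, 0.106], [0.019, -0.19, -0.982, 1.358], [0.0, 0.0, 0.0, 1.0]]
0.1 [0.26443409 0.53806413 0.24753701] [ 2.26412066e-01  9.74031321e-01 -7.27633652e-04 -1.80993575e-04] 0.08543512993186625
```

View pics/top0.png

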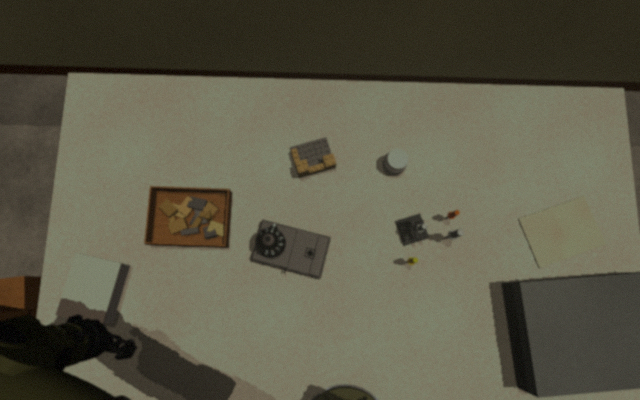

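View pics/side0.png

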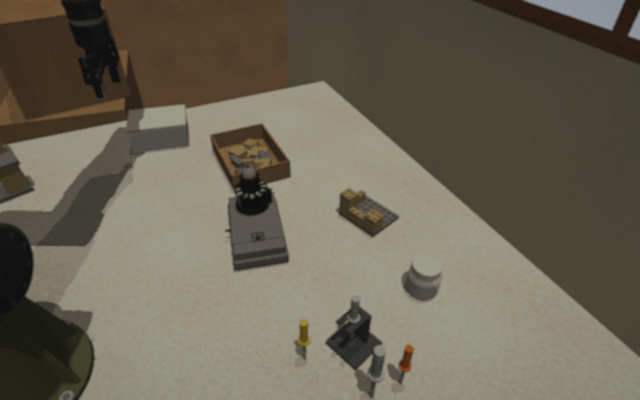

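Top view: driver (270,240), button (310,253), rack (411,229). Side view, stylus candidates: yellow (304,335), orange (406,360), larger grey (376,365), and smaller grey hanging in the fork (354,308). I choose the last one and check it in a crop.

Run:
```python
from h import *
t=np.load('/tmp/top0.npz');s=np.load('/tmp/side0.npz')
def crop(p,x0,y0,w,h,W,H): return np.clip(cv2.resize(p[y0:y0+h,x0:x0+w,::-1],(W,H),interpolation=cv2.INTER_CUBIC).astype(float)*1.7,0,255).astype(np.uint8)
a=np.hstack([crop(t['p'],240,210,100,75,400,300),crop(t['p'],385,195,100,75,400,300)])
b=np.hstack([crop(s['p'],205,150,100,75*4//3,400,300),crop(s['p'],290,280,130,98,400,300)])
cv2.imwrite('pics/crop0.png',np.vstack([a,b]))
d=t['d'];ds=s['d']
m=viewer.camera_model
def cloud(n,d):
    mm=m(n);T=np.array(mm['world_from_camera']);v,u=np.mgrid[:400,:640]
    P=np.stack([(u-mm['cx'])/mm['fx']*d,(v-mm['cy'])/mm['fy']*d,d],-1);return P@T[:3,:3].T+T[:3,3]
ct=cloud('top',d);cs=cloud('side',ds)
np.savez('/tmp/cl.npz',ct=ct,cs=cs)
def reg(c,x0,y0,x1,y1,lo,hi):
    q=c[y0:y1,x0:x1].reshape(-1,3);q=q[(q[:,2]>lo)&(q[:,2]<hi)];return q
for nm,c,box in(('top',ct,(240,205,340,285)),('side',cs,(220,160,295,270))):
    q=reg(c,*box,.044,.056);rc=cv2.minAreaRect(q[:,:2].astype(np.float32)*1000);print(nm,'deck',len(q),rc)
    for lo,hi in((.094,.106),(.130,.142),(.15,.17)):
        k=reg(c,*box,lo,hi);print(lo,len(k),k.mean(0),k.min(0),k.max(0)) if len(k) else 0
for nm,c,box in(('top',ct,(390,205,430,250)),('side',cs,(325,290,384,366))):
    for lo,hi in((.004,.014),(.080,.094),(.1,.15)):
        k=reg(c,*box,lo,hi);print(nm,lo,len(k),k.mean(0),k.min(0),k.max(0),cv2.minAreaRect(k[:,:2].astype(np.float32)*1000)) if len(k) else 0
for nm,c,box in(('fort',ct,(285,135,340,180)),('tub',ct,(380,145,412,180)),('yel',ct,(400,250,420,270)),('ora',ct,(440,205,465,222)),('grey',ct,(443,225,465,245))):
    k=reg(c,*box,.02,.2);print(nm,k.mean(0),k.min(0),k.max(0))
```

```text
top deck 2037 ((478.4447937011719, 157.16880798339844), (189.4814910888672, 110.32609558105469), 76.78407287597656)
0.094 409 [0.48986188 0.20920976 0.10001028] [0.45315494 0.17386646 0.09406137] [0.53853581 0.24789717 0.1057789 ]
0.13 126 [0.49076209 0.21055129 0.13715734] [0.46934747 0.19000067 0.13028614] [0.5126898  0.23091152 0.14199308]
0.15 67 [0.49004778 0.21009257 0.15563578] [0.47765073 0.19886938 0.15005281] [0.50277705 0.2219753  0.16444001]
side deck 2543 ((526.538330078125, 230.55511474609375), (356.90411376953125, 174.2169189453125), 77.51924133300781)
0.094 370 [0.48915935 0.19813415 0.09973835] [0.45380455 0.17332542 0.09400506] [0.53853183 0.24485063 0.10579853]
0.13 137 [0.4885268  0.20036657 0.1366241 ] [0.4694711  0.18744987 0.1300198 ] [0.51238431 0.22556137 0.14171335]
0.15 68 [0.48913152 0.20566784 0.15521972] [0.47686806 0.19688366 0.15014161] [0.50447217 0.2164788  0.16187935]
top 0.004 489 [ 0.54035923 -0.17635237  0.00766162] [ 0.48437912 -0.23592322  0.00400617] [ 0.612407   -0.12475449  0.01394418] ((548.479248046875, -180.1162109375), (127.7602386474609
[... 1077 characters left out ...]
2  0.1466806 ] ((529.1917724609375, -237.38626098632812), (109.79329681396484, 16.96066665649414), 80.88798522949219)
fort [0.71760132 0.10233507 0.04780246] [0.68538848 0.03607382 0.0201619 ] [0.7857449  0.16391612 0.07682624]
tub [ 0.72575395 -0.13082057  0.06469579] [ 0.69835233 -0.16608215  0.02016747] [ 0.76181853 -0.10168159  0.08254795]
yel [ 0.44946657 -0.16889969  0.08401393] [ 0.44042861 -0.17809445  0.02210527] [ 0.45947023 -0.16113199  0.1153557 ]
ora [ 0.576673   -0.28231967  0.08093269] [ 0.5686021  -0.29431166  0.02291109] [ 0.58811553 -0.27494514  0.11231838]
grey [ 0.52024294 -0.27897955  0.10636733] [ 0.50883345 -0.29407121  0.02022707] [ 0.53351669 -0.26982638  0.14678103]
```

View pics/crop0.png

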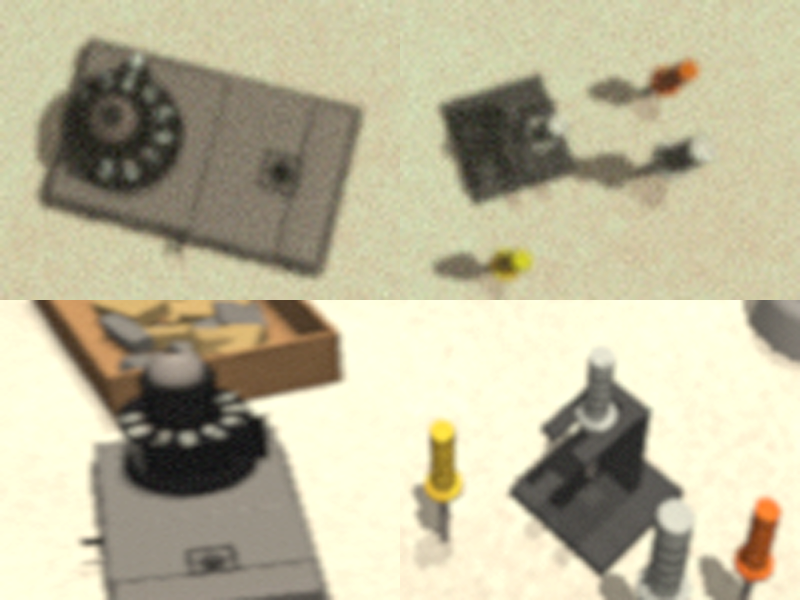

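Crop: the smaller grey stylus hangs in the fork with its upright on world +x, so the choice holds. Next I unroll the sleeve's skirt to read the angle.

Run:
```python
from h import *
cl=np.load('/tmp/cl.npz');ct=cl['ct'];cs=cl['cs']
# deck without skirt: robust from top, dist from axis >45mm
def fit(c,box,lo,hi,keep):
    q=c[box[1]:box[3],box[0]:box[2]].reshape(-1,3);q=q[(q[:,2]>lo)&(q[:,2]<hi)];q=q[keep(q)];return q
A=np.array([.4905,.2105])
from scipy.optimize import least_squares
for n,c,box in(('top',ct,(240,205,340,285)),('side',cs,(220,160,295,270))):
    q=fit(c,box,.094,.106,lambda q:np.hypot(*(q[:,:2]-A).T)<.040)
    print(n,'skirt circ',cv2.minEnclosingCircle(q[:,:2].astype(np.float32)*1000))
    q=fit(c,box,.125,.142,lambda q:np.hypot(*(q[:,:2]-A).T)<.026)
    print(n,'grip circ',cv2.minEnclosingCircle(q[:,:2].astype(np.float32)*1000))
    q=fit(c,box,.046,.054,lambda q:(abs(q[:,0]-.478)<.1)&(abs(q[:,1]-.157)<.13));print('deck',cv2.minAreaRect(q[:,:2].astype(np.float32)*1000))
# button pixel
for n,(u,v) in(('top',(310,253)),('side',(258,237))): 
    p=np.load(f'/tmp/{n}0.npz'); print('button',n,world(n,p['d'],u,v,.05))
# polar unroll: cols = angle from index CW 0..360 , rows radius 20..48mm
yaw=np.deg2rad(76.78-90)
out=[]
prof={}
for n in('top','side'):
    p=np.load(f'/tmp/{n}0.npz');m=viewer.camera_model(n);Ti=np.linalg.inv(np.array(m['world_from_camera']))
    ang=np.deg2rad(np.arange(-60,340,.5));R=np.linspace(.022,.050,100)
    a,rr=np.meshgrid(yaw-ang,R);W=np.stack([A[0]+rr*np.cos(a),A[1]+rr*np.sin(a),0*a+.1,0*a+1],-1)@Ti.T
    U=(W[...,0]/W[...,2]*m['fx']+m['cx']).astype(np.float32);V=(W[...,1]/W[...,2]*m['fy']+m['cy']).astype(np.float32)
    im=cv2.remap(p['p'],U,V,cv2.INTER_CUBIC)[:,:,::-1]; im=np.clip(im*1.8,0,255).astype(np.uint8).copy()
    for k in range(-60,340,30): cv2.line(im,((k+60)*2,0),((k+60)*2,8),(0,0,255),1)
    out.append(cv2.resize(im,(800,200)))
    g=im[18:40].mean((0,2)); 
    print(n,[int(x) for x in g[::10]])
cv2.imwrite('pics/polar.png',np.vstack(out))
```

```text
top skirt circ ((490.4131164550781, 210.6774444580078), 38.01118469238281)
top grip circ ((491.0513916015625, 210.47117614746094), 21.967041015625)
deck ((478.4439697265625, 157.1759033203125), (189.482666015625, 110.31721496582031), 76.79327392578125)
side skirt circ ((491.5487365722656, 210.87371826171875), 38.38874053955078)
side grip circ ((491.4589538574219, 208.66500854492188), 22.48607635498047)
deck ((478.2437438964844, 156.35052490234375), (191.16262817382812, 109.8604965209961), 76.8333969116211)
button top [0.46457688 0.10198115 0.05      ]
button side [0.4670966  0.10190046 0.05      ]
top [64, 52, 38, 39, 56, 72, 89, 88, 64, 56, 75, 111, 119, 86, 53, 47, 74, 99, 106, 96, 74, 57, 70, 102, 115, 101, 78, 58, 66, 101, 128, 117, 74, 59, 74, 93, 91, 67, 50, 51, 77, 111, 120, 103, 63, 57, 73, 106, 115, 91, 62, 41, 49, 48, 45, 47, 50, 39, 45, 43, 45, 37, 43, 41, 40, 40, 38, 41, 41, 45, 53, 66, 64, 52, 38, 39, 56, 72, 89, 88]
side [32, 25, 23, 34, 63, 103, 127, 119, 96, 94, 126, 150, 143, 113, 93, 105, 140, 157, 144, 110, 74, 75, 120, 149, 144, 110, 62, 58, 114, 160, 165, 126, 65, 58, 104, 123, 97, 58, 41, 68, 115, 158, 180, 170, 131, 92, 89, 118, 141, 141, 123, 92, 60, 43, 39, 38, 39, 38, 29, 26, 24, 27, 26, 32, 32, 35, 39, 42, 41, 37, 32, 30, 32, 25, 23, 34, 63, 103, 127, 119]
```

View pics/polar.png

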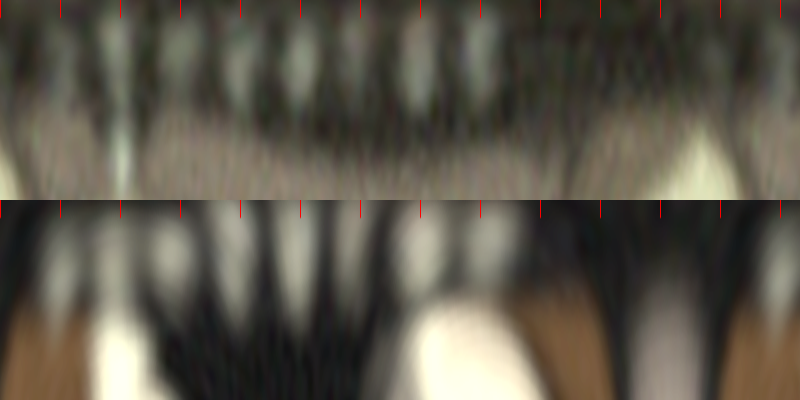

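Unrolled view: the index (column 120, 0°) has digits at every 30° from −60° to 180° clockwise. The ones at −60° and 120° are narrow, as 1 and 7 should be, and 210° is empty. So the setting is 3, and 6 is 90° away, to be turned counter-clockwise. Moving over the driver.

carry_out(steps="1 -0.4 -0.2 0 0 0 0; 1 -0.87 -0.486 0 0 0 0; 1 -0.87 -0.486 0 0 0 0", force=40)

```text
time_s: 0.4
ee_pos: [0.323, 0.4525, 0.2479]
tcp_rot: [0.228, 0.974, -0.001, 0.0]
wrist_force: [0.1, -0.3, -0.4]
opening: 0.0854
grasp_force: 0.0
```

carry_out(steps="1 -0.4 -0.2 0 0 0 0; 1 -0.87 -0.486 0 0 0 0; 1 -0.87 -0.486 0 0 0 0")

```text
time_s: 0.7
ee_pos: [0.3797, 0.371, 0.2481]
tcp_rot: [0.229, 0.973, -0.001, 0.0]
wrist_force: [-0.8, 0.7, -0.6]
opening: 0.0859
grasp_force: 0.0
```

carry_out(steps="1 -0.4 -0.2 0 0 0 0; 1 -0.87 -0.486 0 0 0 0; 1 -0.87 -0.486 0 0 0 0")

```text
time_s: 1.0
ee_pos: [0.4363, 0.2896, 0.2481]
tcp_rot: [0.229, 0.973, -0.001, 0.0]
wrist_force: [-0.0, 0.7, -0.0]
opening: 0.0855
grasp_force: 0.0
```

carry_out(steps="1 -0.4 -0.2 0 0 0 0; 1 -0.87 -0.486 0 0 0 0; 1 -0.87 -0.486 0 0 0 0; 1 -0.87 -0.486 0 0 0 0; 1 -0.87 -0.486 0 0 0 0")

```text
time_s: 1.5
ee_pos: [0.4905, 0.2118, 0.2481]
tcp_rot: [0.226, 0.974, 0.0, -0.0]
wrist_force: [0.8, -0.1, 0.2]
opening: 0.085
grasp_force: 0.0
```

carry_out(steps="1 0 -0.01 0.3 0 0 0; 1 0 -0.01 0.6 0 0 0; 1 0 -0.01 0.9 0 0 0; 1 0 -0.01 1 0 0 0; 1 0 -0.01 1 0 0 0")

```text
time_s: 2.0
ee_pos: [0.489, 0.2104, 0.147]
tcp_rot: [0.225, 0.974, -0.001, -0.001]
wrist_force: [-0.4, -0.2, 0.6]
opening: 0.0855
grasp_force: 0.0
```

carry_out(steps="1 0 0 0.13 0 0 0; 1 0 0 0.26 0 0 0; 1 0 0 0.26 0 0 0; 0.3 0 0 0.26 0 0 0; 0.3 0 0 0.26 0 0 0; 0.3 0 0 0.26 0 0 0; 0.3 0 0 0.26 0 0 0; 0.3 0 0 0.26 0 0 0; 0.3 0 0 0.26 0 0 0; 0.3 0 0 0.26 0 0 0")

```text
time_s: 3.0
ee_pos: [0.4919, 0.2111, 0.1235]
tcp_rot: [0.226, 0.974, 0.002, 0.001]
wrist_force: [-0.5, 5.2, 5.6]
opening: 0.0411
grasp_force: 41.4
```

carry_out(steps="0.3 0 0 0 0 0 -0.09; 0.3 0 0 0 0 0 -0.18; 0.3 0 0 0 0 0 -0.27; 0.3 0 0 0 0 0 -0.36; 0.3 0 0 0 0 0 -0.45; 0.3 0 0 0 0 0 -0.54; 0.3 0 0 0 0 0 -0.63; 0.3 0 0 0 0 0 -0.72; 0.3 0 0 0 0 0 -0.81; 0.3 0 0 0 0 0 -0.9; 0.3 0 0 0 0 0 -0.98; 0.3 0 0 0 0 0 -1")

```text
time_s: 4.2
ee_pos: [0.4924, 0.21, 0.1236]
tcp_rot: [-0.53, 0.848, -0.001, 0.002]
wrist_force: [1.6, 1.6, 4.6]
opening: 0.041
grasp_force: 42.5
```

carry_out(steps="0.3 0 0 0 0 0 -0.01; 0.3 0 0 0 0 0 -0.01; 1 0 0 0 0 0 0; 1 0 0 0 0 0 0; 1 0 0 0 0 0 0; 1 0 0 0 0 0 0; 1 0 0 0 0 0 0; 1 0 0 0 0 0 0; 1 0 0 -0.3 0 0 0; 1 0 0 -0.6 0 0 0; 1 0 0 -0.9 0 0 0; 1 0 0 -1 0 0 0")

```text
time_s: 5.4
ee_pos: [0.4922, 0.2102, 0.2254]
tcp_rot: [-0.529, 0.849, -0.0, 0.002]
wrist_force: [0.3, 0.3, 0.2]
opening: 0.0854
grasp_force: 0.0
```

carry_out(steps="1 0.4 -0.25 0 0 0 0; 0.45 0.85 -0.53 0 0 0 0; 0.45 0.85 -0.53 0 0 0 0")

```text
time_s: 5.7
ee_pos: [0.5006, 0.1057, 0.2216]
tcp_rot: [-0.527, 0.85, -0.001, -0.001]
wrist_force: [-0.4, 0.5, -0.1]
opening: 0.0587
grasp_force: 0.0
```

carry_out(steps="0.45 0.4 -0.25 0 0 0 0; 0.45 0.85 -0.53 0 0 0 0; 0.45 0.85 -0.53 0 0 0 0")

```text
time_s: 6.0
ee_pos: [0.5109, 0.0063, 0.2216]
tcp_rot: [-0.526, 0.85, -0.001, -0.001]
wrist_force: [-0.6, 0.2, 0.3]
opening: 0.0386
grasp_force: 0.0
```

carry_out(steps="0.45 0.4 -0.25 0 0 0 0; 0.45 0.85 -0.53 0 0 0 0; 0.45 0.85 -0.53 0 0 0 0; 0.45 0.85 -0.53 0 0 0 0")

```text
time_s: 6.4
ee_pos: [0.5208, -0.0895, 0.2216]
tcp_rot: [-0.528, 0.849, 0.001, -0.0]
wrist_force: [0.5, 0.1, 0.1]
opening: 0.0382
grasp_force: 0.0
```

```bash
cat > pol.py <<'E'
from h import *
A=np.array([.491,.2103]);yaw=np.deg2rad(-13.2)
out=[]
for n in('top','side'):
    p,d=shot(n,n+'1');m=viewer.camera_model(n);Ti=np.linalg.inv(np.array(m['world_from_camera']))
    ang=np.deg2rad(np.arange(-180,220,.5));R=np.linspace(.022,.050,100)
    a,rr=np.meshgrid(yaw-ang,R);W=np.stack([A[0]+rr*np.cos(a),A[1]+rr*np.sin(a),0*a+.1,0*a+1],-1)@Ti.T
    U=(W[...,0]/W[...,2]*m['fx']+m['cx']).astype(np.float32);V=(W[...,1]/W[...,2]*m['fy']+m['cy']).astype(np.float32)
    im=cv2.remap(p,U,V,cv2.INTER_CUBIC)[:,:,::-1]; im=np.clip(im*1.8,0,255).astype(np.uint8).copy()
    print(n,[(int(k*5-180),int(x)) for k,x in enumerate(im[18:40].mean((0,2))[::10])])
    for k in range(-180,220,30): cv2.line(im,((k+180)*2,0),((k+180)*2,8),(0,0,255),2 if k else 5)
    x,y=((230,195),(205,140))[n=='side']
    c=np.clip(cv2.resize(p[y:y+100,x:x+200,::-1],(800,400),interpolation=cv2.INTER_CUBIC)*1.7,0,255)[100:300]
    out+=[cv2.resize(im,(800,150))]
cv2.imwrite('pics/polar1.png',np.vstack(out))
E
python3 pol.py
```

```text
top [(-180, 52), (-175, 57), (-170, 52), (-165, 65), (-160, 94), (-155, 105), (-150, 90), (-145, 65), (-140, 52), (-135, 53), (-130, 65), (-125, 82), (-120, 93), (-115, 84), (-110, 61), (-105, 53), (-100, 71), (-95, 90), (-90, 89), (-85, 66), (-80, 52), (-75, 61), (-70, 80), (-65, 106), (-60, 109), (-55, 90), (-50, 69), (-45, 64), (-40, 82), (-35, 112), (-30, 121), (-25, 102), (-20, 77), (-15, 64), (-10, 77), (-5, 112), (0, 151), (5, 142), (10, 100), (15, 71), (20, 83), (25, 105), (30, 98), (35, 80), (40, 59), (45, 67), (50, 82), (55, 126), (60, 151), (65, 127), (70, 89), (75, 66), (80, 80), (85, 121), (90, 145), (95, 127), (100, 87), (105, 64), (110, 56), (115, 56), (120, 55), (125, 51), (130, 56), (135, 55), (140, 53), (145, 57), (150, 56), (155, 56), (160, 53), (165, 56), (170, 50), (175, 53), (180, 52), (185, 57), (190, 52), (195, 65), (200, 94), (205, 105), (210, 90), (215, 65)]
side [(-180, 46), (-175, 45), (-170, 44), (-165, 53), (-160, 79), (-155, 106), (-150, 119), (-145, 102), (-140, 67), (-135, 43), (-130, 39), (-125, 28), (-120, 26), (-115, 30), (-110, 33), (-105, 40), (-100, 39), (-95, 43), (-90, 47), (-85, 52), (-80, 48), (-75, 38), (-70, 38), (-65, 34), (-60, 34), (-55, 30), (-50, 30), (-45, 44), (-40, 90), (-35, 137), (-30, 154), (-25, 130), (-20, 94), (-15, 102), (-10, 150), (-5, 195), (0, 201), (5, 173), (10, 131), (15, 114), (20, 138), (25, 143), (30, 121), (35, 89), (40, 73), (45, 100), (50, 164), (55, 208), (60, 203), (65, 156), (70, 86), (75, 68), (80, 133), (85, 190), (90, 186), (95, 140), (100, 79), (105, 45), (110, 49), (115, 46), (120, 48), (125, 49), (130, 46), (135, 45), (140, 50), (145, 48), (150, 46), (155, 44), (160, 44), (165, 45), (170, 46), (175, 46), (180, 46), (185, 45), (190, 44), (195, 53), (200, 79), (205, 106), (210, 119), (215, 102)]
```

View pics/polar1.png

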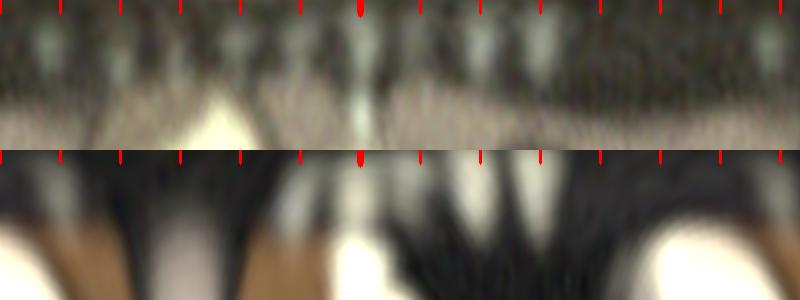

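Unrolled view: nine digits now run from −150° to 90°, so the sixth stands at the index (column 360), i.e. the sleeve is at 6. Now the stylus.

carry_out(steps="0.45 0.4 -0.27 0 0 0 0; 0.45 0.82 -0.56 0 0 0 0; 0.45 0.82 -0.56 0 0 0 0; 0.45 0.82 -0.56 0 0 0 0; 0.45 0.82 -0.56 0 0 0 0")

```text
time_s: 7.0
ee_pos: [0.535, -0.1857, 0.2221]
tcp_rot: [-0.529, 0.848, 0.001, -0.0]
wrist_force: [0.9, 0.1, -0.3]
opening: 0.0381
grasp_force: 0.0
```

Run:
```python
from h import *
c=np.load('/tmp/cl.npz')
for n,b in(('ct',(395,210,430,245)),('cs',(345,290,366,325))):
    q=c[n][b[1]:b[3],b[0]:b[2]].reshape(-1,3)
    for lo,hi in((.1,.125),(.125,.142),(.142,.152),(.090,.097)):
        k=q[(q[:,2]>lo)&(q[:,2]<hi)&(np.hypot(q[:,0]-.534,q[:,1]+.188)<.02)]
        if len(k):print(n,lo,len(k),k.mean(0).round(4),k.min(0).round(4),k.max(0).round(4))
s=r.observe();print(s['ee_pos'],s['joints'])
```

```text
ct 0.1 12 [ 0.5331 -0.1837  0.112 ] [ 0.5288 -0.1869  0.1017] [ 0.5389 -0.1819  0.1246]
ct 0.125 17 [ 0.5329 -0.1861  0.1359] [ 0.5276 -0.1951  0.1252] [ 0.5401 -0.1819  0.1415]
ct 0.142 17 [ 0.5351 -0.1896  0.1444] [ 0.5281 -0.1943  0.1421] [ 0.5414 -0.1837  0.1474]
ct 0.09 61 [ 0.5337 -0.1862  0.0928] [ 0.516  -0.2066  0.09  ] [ 0.5533 -0.1693  0.097 ]
cs 0.1 78 [ 0.5331 -0.1926  0.1129] [ 0.5286 -0.1958  0.1004] [ 0.5418 -0.1861  0.1245]
cs 0.125 53 [ 0.5329 -0.1925  0.1336] [ 0.5285 -0.196   0.125 ] [ 0.5419 -0.1845  0.142 ]
cs 0.142 53 [ 0.5353 -0.1889  0.1441] [ 0.5287 -0.196   0.142 ] [ 0.5423 -0.1828  0.1467]
cs 0.09 112 [ 0.5349 -0.1915  0.0927] [ 0.5222 -0.2047  0.09  ] [ 0.5528 -0.1708  0.0968]
[ 0.53497304 -0.18573906  0.22208962] [-3.34523479e-01  2.62625766e-01 -1.75469922e-01  1.13362289e+00
  6.33667947e-04 -1.45043254e+00]
```

carry_out(steps="0.45 0.027 -0.013 0.2 0 0 0; 0.45 0.027 -0.013 0.4 0 0 0; 0.45 0.027 -0.013 0.6 0 0 0; 0.45 0.027 -0.013 0.8 0 0 0; 0.45 0.027 -0.013 0.95 0 0 0; 0.45 0.027 -0.013 1 0 0 0; 0.45 0.027 -0.013 1 0 0 0; 0.45 0.027 -0.013 1 0 0 0")

```text
time_s: 7.8
ee_pos: [0.5356, -0.19, 0.1231]
tcp_rot: [-0.529, 0.849, -0.0, 0.0]
wrist_force: [0.2, 0.3, 0.1]
opening: 0.0387
grasp_force: 0.0
```

carry_out(steps="0.45 0 0 0.03 0 0 0; 0 0 0 0.03 0 0 0; 0 0 0 0.03 0 0 0; 0 0 0 0.03 0 0 0; 0 0 0 0.03 0 0 0; 0 0 0 0.03 0 0 0; 0 0 0 0.03 0 0 0; 0 0 0 0.03 0 0 0", force=40)

```text
time_s: 8.6
ee_pos: [0.5353, -0.1907, 0.1197]
tcp_rot: [-0.529, 0.849, -0.0, 0.0]
wrist_force: [-0.8, 0.5, 5.4]
opening: 0.0131
grasp_force: 39.0
```

carry_out(steps="0 0 0 -0.15 0 0 0; 0 0 0 -0.3 0 0 0; 0 0 0 -0.5 0 0 0; 0 0 0 -0.7 0 0 0; 0 0 0 -0.9 0 0 0; 0 0 0 -1 0 0 0; 0 0 0 -1 0 0 0; 0 0 0 -1 0 0 0")

```text
time_s: 9.4
ee_pos: [0.5347, -0.1906, 0.2184]
tcp_rot: [-0.529, 0.849, 0.0, -0.0]
wrist_force: [0.5, 0.0, -0.9]
opening: 0.0128
grasp_force: 39.0
```

Run:
```python
from h import *
s=r.observe();print(s['ee_pos'],s['opening'],s['grasp_force'])
o=[]
for n in('top','side'):
    p,d=shot(n,n+'2');m=viewer.camera_model(n);T=np.linalg.inv(np.array(m['world_from_camera']))
    e=s['ee_pos']-np.array([0,0,.05]);c=T[:3,:3]@e+T[:3,3];u=c[0]/c[2]*m['fx']+m['cx'];v=c[1]/c[2]*m['fy']+m['cy'];print(n,u,v)
    x=int(u-50);y=int(v-50);im=np.clip(cv2.resize(p[y:y+100,x:x+100,::-1],(400,400),interpolation=cv2.INTER_CUBIC)*1.7,0,255);o.append(im);print(x,y)
cv2.imwrite('pics/lift.png',np.hstack(o))
```

```text
[ 0.53473916 -0.19058875  0.21842323] 0.012820413766333735 38.963064551353455
top 426.9178790479519 224.36952511009144
376 174
side 355.9083637110611 289.54353621198305
305 239[ WARN:0@1.619] global loadsave.cpp:1063 imwrite_ Unsupported depth image for selected encoder is fallbacked to CV_8U.
```

View pics/lift.png

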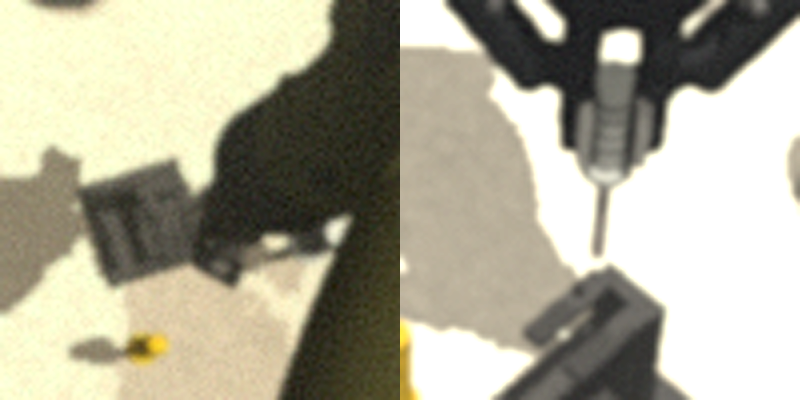

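Lift crop: the stylus hangs from the pads with its flange at (606,175) and tip at (597,253), and the empty fork below has its upright on +x. I'll check the tilt and the slot position numerically.

Run:
```python
from h import *
m=viewer.camera_model('side');W=np.array(m['world_from_camera']);T=np.linalg.inv(W)
e=np.array([.5347,-.1906,.2184])
for dz in(.0237,-.026,-.0847):
    c=T[:3,:3]@(e+[0,0,dz])+T[:3,3];print(dz,c[0]/c[2]*m['fx']+m['cx'],c[1]/c[2]*m['fy']+m['cy'])
d=np.load('/tmp/side2.npz')['d'];v,u=np.mgrid[:400,:640]
P=np.stack([(u-m['cx'])/m['fx']*d,(v-m['cy'])/m['fy']*d,d],-1)@W[:3,:3].T+W[:3,3]
q=P[300:345,325:375].reshape(-1,3);q=q[(q[:,2]>.085)&(q[:,2]<.095)&(np.hypot(q[:,0]-.536,q[:,1]+.19)<.045)]
print(len(q),q.mean(0),cv2.minAreaRect(q[:,:2].astype(np.float32)*1000))
t=np.deg2rad(17.5);R=np.array([[np.cos(t),np.sin(t)],[-np.sin(t),np.cos(t)]])
l=(q[:,:2]-[.5347,-.1885])@R.T*1000;print(np.histogram(l[:,1],bins=np.arange(-24,25,2)))
k=P[270:360,400:401];
```

```text
0.0237 359.1144339444332 257.7527628386008
-0.026 356.88901130359335 279.70543165365916
-0.0847 354.5217391786468 303.0573738871848
377 [ 0.53245538 -0.19004441  0.08959817] ((536.6594848632812, -188.0128936767578), (55.49055480957031, 34.805946350097656), 18.847047805786133)
(array([ 0,  0,  0, 35, 36, 32, 24, 28, 31,  3,  2,  0,  1,  2,  5, 44, 35,
       26, 30, 26, 17,  0,  0,  0]), array([-24, -22, -20, -18, -16, -14, -12, -10,  -8,  -6,  -4,  -2,   0,
         2,   4,   6,   8,  10,  12,  14,  16,  18,  20,  22,  24]))
```

carry_out(steps="0 -0.2 0.16 0 0 0 0; 0 -0.5 0.41 0 0 0 0; 0 -0.776 0.636 0 0 0 0; 0 -0.776 0.636 0 0 0 0")

```text
time_s: 9.9
ee_pos: [0.5104, -0.0897, 0.2182]
tcp_rot: [-0.53, 0.848, 0.001, -0.001]
wrist_force: [-0.1, -0.1, -1.1]
opening: 0.0128
grasp_force: 39.1
```

carry_out(steps="0 -0.2 0.16 0 0 0 0; 0 -0.5 0.41 0 0 0 0; 0 -0.776 0.636 0 0 0 0; 0 -0.776 0.636 0 0 0 0")

```text
time_s: 10.3
ee_pos: [0.4881, 0.0072, 0.2185]
tcp_rot: [-0.53, 0.848, 0.001, -0.0]
wrist_force: [0.4, 0.1, -1.1]
opening: 0.0131
grasp_force: 39.2
```

carry_out(steps="0 -0.2 0.16 0 0 0 0; 0 -0.5 0.41 0 0 0 0; 0 -0.776 0.636 0 0 0 0; 0 -0.776 0.636 0 0 0 0; 0 -0.776 0.636 0 0 0 0; 0 -0.776 0.636 0 0 0 0")

```text
time_s: 10.9
ee_pos: [0.4668, 0.1013, 0.219]
tcp_rot: [-0.528, 0.849, -0.0, -0.0]
wrist_force: [-0.0, 0.0, -1.0]
opening: 0.013
grasp_force: 39.2
```

Run:
```python
from h import *
s=r.observe();print(s['ee_pos'],s['opening'],s['grasp_force'])
p,d=shot('side','side3');m=viewer.camera_model('side');T=np.linalg.inv(np.array(m['world_from_camera']))
def pj(w):
    c=T[:3,:3]@np.array(w)+T[:3,3];return c[0]/c[2]*m['fx']+m['cx'],c[1]/c[2]*m['fy']+m['cy']
im=np.clip(cv2.resize(p[170:270,200:320,::-1],(720,600),interpolation=cv2.INTER_CUBIC).astype(float)*1.7,0,255).astype(np.uint8)
e=s['ee_pos']
for w,c in((e-[0,0,.0847],(0,0,255)),([e[0],e[1],.05],(255,0,0)),([.466,.1025,.05],(0,255,0))):
    u,v=pj(w);print(u,v);cv2.circle(im,(int((u-200)*6),int((v-170)*6)),4,c,1)
cv2.imwrite('pics/but.png',im)
```

```text
[0.46682599 0.10126764 0.21896872] 0.013048410798674427 39.246899485588074
254.59625273820382 207.8513088847165
257.9810150228604 237.22585386003323
257.4249741356305 236.9772942366994
```

View pics/but.png

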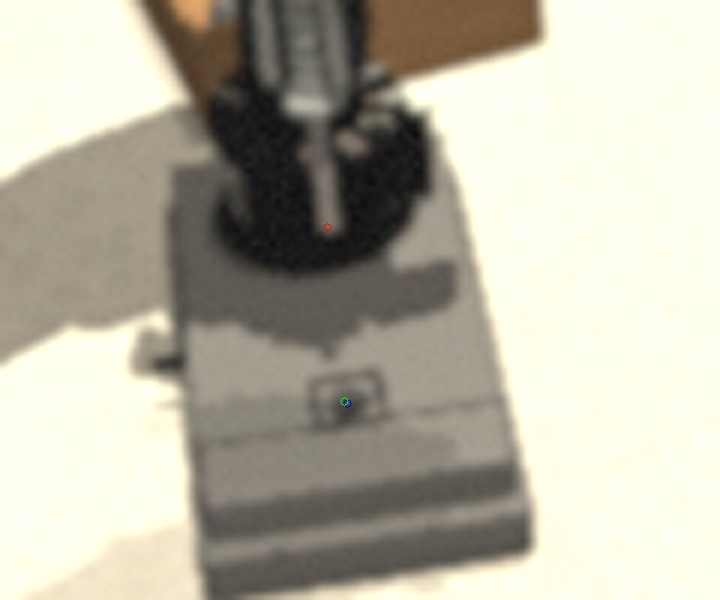

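Button crop: the tip (325,235) has the hole (345,403) straight below it, and the aim points fall inside its frame. Descending.

carry_out(steps="0 0 0 0.25 0 0 0; 0 0 0 0.5 0 0 0; 0 0 0 0.7 0 0 0; 0 0 0 0.8 0 0 0; 0 0 0 0.8 0 0 0; 0 0 0 0.8 0 0 0")

```text
time_s: 11.55
ee_pos: [0.4671, 0.102, 0.1399]
tcp_rot: [-0.528, 0.849, -0.0, 0.0]
wrist_force: [-0.0, 0.5, -0.5]
opening: 0.013
grasp_force: 39.2
```

carry_out(steps="0 0 0 0.03 0 0 0; 0 0 0 0.06 0 0 0; 0 0 0 0.09 0 0 0; 0 0 0 0.1 0 0 0; 0 0 0 0.1 0 0 0; 0 0 0 0.1 0 0 0", force=70)

```text
time_s: 12.15
ee_pos: [0.4665, 0.1025, 0.1293]
tcp_rot: [-0.529, 0.849, -0.0, 0.0]
wrist_force: [-0.1, 0.8, -0.2]
opening: 0.0121
grasp_force: 68.1
```

carry_out(steps="0 0 0 0.02 0 0 0; 0 0 0 0.04 0 0 0; 0 0 0 0.06 0 0 0; 0 0 0 0.07 0 0 0; 0 0 0 0.07 0 0 0; 0 0 0 0.07 0 0 0")

```text
time_s: 12.75
ee_pos: [0.4668, 0.1025, 0.1226]
tcp_rot: [-0.529, 0.849, -0.0, 0.0]
wrist_force: [0.4, 0.3, 3.8]
opening: 0.0125
grasp_force: 68.2
```

carry_out(steps="0 0 0 0.01 0 0 0; 0 0 0 0.02 0 0 0; 0 0 0 0.025 0 0 0; 0 0 0 0.025 0 0 0; 0 0 0 0.025 0 0 0; 0 0 0 0.025 0 0 0")

```text
time_s: 13.35
ee_pos: [0.4671, 0.1026, 0.1212]
tcp_rot: [-0.529, 0.849, -0.0, 0.001]
wrist_force: [-3.6, -0.5, 16.6]
opening: 0.0124
grasp_force: 69.9
```

The force jump shows the button is fully down. Lifting off and going back to the rack.

carry_out(steps="0 0 0 -0.1 0 0 0; 0 0 0 -0.25 0 0 0; 0 0 0 -0.5 0 0 0; 0 0 0 -0.75 0 0 0; 0 0 0 -1 0 0 0; 0 0 0 -1 0 0 0; 0 0 0 -1 0 0 0")

```text
time_s: 14.05
ee_pos: [0.4665, 0.1024, 0.2196]
tcp_rot: [-0.529, 0.849, -0.0, 0.0]
wrist_force: [-0.8, -0.4, -1.5]
opening: 0.0121
grasp_force: 68.4
```

carry_out(steps="0 0.2 -0.16 0 0 0 0; 0 0.5 -0.41 0 0 0 0; 0 0.775 -0.635 0 0 0 0; 0 0.775 -0.635 0 0 0 0")

```text
time_s: 14.45
ee_pos: [0.489, 0.0017, 0.218]
tcp_rot: [-0.527, 0.85, -0.0, -0.001]
wrist_force: [-0.0, 1.6, -0.7]
opening: 0.0126
grasp_force: 68.4
```

carry_out(steps="0 0.2 -0.16 0 0 0 0; 0 0.5 -0.41 0 0 0 0; 0 0.775 -0.635 0 0 0 0; 0 0.775 -0.635 0 0 0 0")

```text
time_s: 14.85
ee_pos: [0.5121, -0.0952, 0.2182]
tcp_rot: [-0.527, 0.85, 0.0, -0.001]
wrist_force: [-0.7, 0.9, -0.7]
opening: 0.0119
grasp_force: 68.5
```

carry_out(steps="0 0.2 -0.16 0 0 0 0; 0 0.5 -0.41 0 0 0 0; 0 0.775 -0.635 0 0 0 0; 0 0.775 -0.635 0 0 0 0; 0 0.775 -0.635 0 0 0 0; 0 0.775 -0.635 0 0 0 0")

```text
time_s: 15.45
ee_pos: [0.5342, -0.1886, 0.2189]
tcp_rot: [-0.529, 0.849, 0.001, -0.0]
wrist_force: [0.2, -0.2, -0.2]
opening: 0.0123
grasp_force: 68.5
```

Run:
```python
from h import *
s=r.observe();e=s['ee_pos'];print(e,s['grasp_force'])
q=s['tcp_rot'];from scipy.spatial.transform import Rotation as Ro
for t in((.5349,-.1893),): print((Ro.from_quat(q).inv().apply(np.array([t[0],t[1],e[2]])-e)).round(4))
p,d=shot('side','side4');m=viewer.camera_model('side');T=np.linalg.inv(np.array(m['world_from_camera']))
im=np.clip(cv2.resize(p[239:359,295:415,::-1],(600,600),interpolation=cv2.INTER_CUBIC).astype(float)*1.7,0,255).astype(np.uint8)
for w in(e-[0,0,.0847],[e[0],e[1],.09]):
    c=T[:3,:3]@np.array(w)+T[:3,3];u,v=c[0]/c[2]*m['fx']+m['cx'],c[1]/c[2]*m['fy']+m['cy']
    cv2.circle(im,(int((u-295)*5),int((v-239)*5)),4,(0,0,255),1)
cv2.imwrite('pics/back.png',im)
```

```text
[ 0.53418824 -0.18861052  0.21894362] 68.51573467254639
[ 0.0003 -0.0009 -0.    ]
```

View pics/back.png

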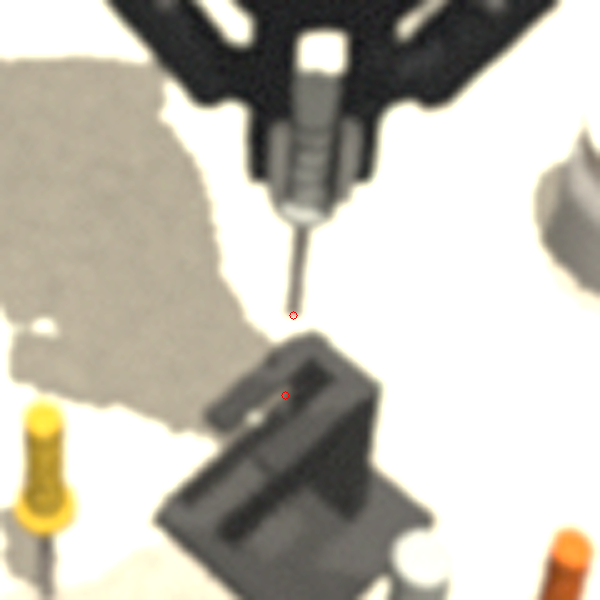

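Rack crop: the stylus is upright, with its tip at (293,315), and the landing point (285,395) lies in the middle of the slot. Lowering.

carry_out(steps="0 0 -0.005 0.15 0 0 0; 0 0 -0.005 0.3 0 0 0; 0 0 -0.005 0.45 0 0 0; 0 0 -0.005 0.6 0 0 0; 0 0 -0.005 0.75 0 0 0; 0 0 -0.005 0.88 0 0 0; 0 0 -0.005 0.95 0 0 0; 0 0 -0.005 0.96 0 0 0; 0 0 -0.005 0.96 0 0 0; 0 0 -0.005 0.96 0 0 0", force=40)

```text
time_s: 16.5
ee_pos: [0.5359, -0.1906, 0.1245]
tcp_rot: [-0.529, 0.849, -0.0, 0.0]
wrist_force: [-0.2, -0.1, -0.1]
opening: 0.0123
grasp_force: 68.5
```

carry_out(steps="0 0 0 0.01 0 0 0; 0 0 0 0.02 0 0 0; 0 0 0 0.03 0 0 0; 0 0 0 0.04 0 0 0; 0 0 0 0.04 0 0 0; 0 0 0 0.04 0 0 0")

```text
time_s: 17.1
ee_pos: [0.5354, -0.1905, 0.1198]
tcp_rot: [-0.529, 0.849, -0.0, 0.0]
wrist_force: [-0.2, -0.2, 0.5]
opening: 0.0121
grasp_force: 68.6
```

carry_out(steps="0 0 0 0.005 0 0 0; 0 0 0 0.008 0 0 0; 0 0 0 0.008 0 0 0; 0.2 0 0 0.008 0 0 0; 0.3 0 0 0.008 0 0 0; 0.45 0 0 0.008 0 0 0; 0.45 0 0 0.008 0 0 0; 0.45 0 0 0.008 0 0 0; 0.45 0 0 0.008 0 0 0")

```text
time_s: 18.0
ee_pos: [0.5354, -0.1905, 0.1189]
tcp_rot: [-0.529, 0.849, 0.0, -0.0]
wrist_force: [0.3, 0.3, 0.4]
opening: 0.0385
grasp_force: 0.0
```

carry_out(steps="0.45 0 0 -0.1 0 0 0; 0.45 0 0 -0.25 0 0 0; 0.45 0 0 -0.45 0 0 0; 0.45 0 0 -0.7 0 0 0; 0.45 0 0 -1 0 0 0; 0.45 0 0 -1 0 0 0; 0.45 0 0 -1 0 0 0")

```text
time_s: 18.7
ee_pos: [0.536, -0.1907, 0.2202]
tcp_rot: [-0.529, 0.849, -0.001, 0.001]
wrist_force: [-0.3, 0.3, -0.1]
opening: 0.0384
grasp_force: 0.0
```

carry_out(steps="0.45 -0.4 0.3 0 0 0 0; 0.45 -0.8 0.6 0 0 0 0; 0.45 -0.8 0.6 0 0 0 0; 0.45 -0.8 0.6 0 0 0 0; 0.45 -0.8 0.6 0 0 0 0; 0.45 -0.8 0.6 0 0 0 0; 0.45 -0.8 0.6 0 0 0 0")

```text
time_s: 19.4
ee_pos: [0.5169, -0.0931, 0.2187]
tcp_rot: [-0.528, 0.849, 0.0, -0.0]
wrist_force: [0.5, -0.5, 0.4]
opening: 0.038
grasp_force: 0.0
```

```bash
python3 pol.py >/dev/null
python3 - <<'E'
from h import *
s=np.load('/tmp/side1.npz')['p'];t=np.load('/tmp/top1.npz')['p']
c=lambda p,x,y:np.clip(cv2.resize(p[y:y+75,x:x+100,::-1],(400,300),interpolation=cv2.INTER_CUBIC).astype(float)*1.7,0,255).astype(np.uint8)
cv2.imwrite('pics/end.png',np.vstack([np.hstack([c(s,305,280),c(t,380,195)]),cv2.imread('pics/polar1.png')]))
E
```

```text
(no output)
```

View pics/end.png

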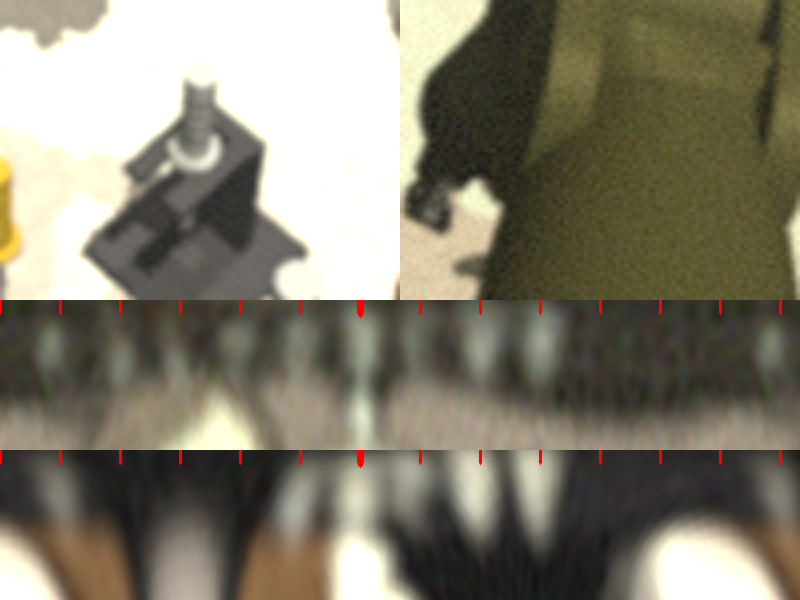

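Final picture: the stylus hangs upright in the fork, with its flange at (195,150) on the tines, and the sleeve is still at 6.

```bash
python3 -c "
from rig import r
print(r.sign_off())"
```

```text
the job is handed in; nothing more can be done
None
```

The job is handed in: the sleeve was turned to 6, the button was pressed fully down with the stylus and released, and the stylus hangs upright in the fork; the judge's verdict was not shown.

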